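# Draw back the sticky latch of the finds box with its key and hold it

## Robot

A 6-joint arm with a two-finger parallel gripper is mounted at the origin on the work surface. World frame = base frame: x ahead of the robot, y to its left, z up, the work surface at z = 0. Lengths are in m, angles in rad, forces in N, time in s.
With the tool pointing down it reaches from about 0.25 to 0.775 m from the base axis. Payload 4 kg.
Tool frame: the origin (TCP) lies midway between the tips of the shut fingers; the grasp point (between the pads) lies 19 mm behind it; z points along the fingers, y is the line along which they close (so a half turn about z gives the same grasp; the last joint's range is limited). The gripper opens to 94 mm and grips with 3 to 60 N. Pads are 16 mm wide; open, the fingers measure 119 mm over their backs; the gripper's body (75 mm by 177 mm) begins 78 mm behind the grasp point.
Start: joints at [-1.315, 0.087, 1.371, -0, 1.684, -0.103], TCP at [0.193, -0.515, 0.206] pointing down, gripper open.
Joint ranges: [-3.1, 3.1], [-0.76, 2.03], [0.27, 2.55], [-1.08, 4.22], [0.17, 2.65], [-2.57, 2.57]. Speed limits (rad/s): [2.79, 2.79, 3.14, 3.14, 3.14, 3.14].

## Interface

Orientations are given as a unit quaternion [w, x, y, z].
In Python, from station import ctrl gives the robot as it stands.
- The arm moves only by the tool drive_tool, never from a script. Its argument "deltas" is one flat list of numbers, 7 for each row, row after row: the turn, a rotation vector about the tool's x, y, z in units of 1.5 rad (1.0 is 1.5 rad), then the shift along the tool's x, y, z in units of 80 mm (1.0 is 80 mm), then the gripper command: -1 is fully open, 1 is shut, values between are in proportion. A call has 1 to 5 rows; each row is the pose to reach, as a shift and turn from the pose commanded when the call began, along the tool's axes at that moment; what a row does not reach only later rows make up. A row lasts 1/12 s, in which the tool goes at most 41.7 mm and 7.16 degrees, less where a joint would pass 70% of its speed; a pose out of reach is approached as far as the arm can. A call with a number of a shift or a turn outside -1 to 1 is refused whole. A call with a gripper value outside its range is refused whole. The fingers move at their own pace and stop on an object; the grip force is fixed at half the most. Time passes only in rows, so rows that repeat a pose let the fingers close. It gives the time, the measured TCP pose, the force, the opening and the grip force at its end, in the units of the state.
- ctrl.read_state(): the state, without advancing time (a new reading comes with each control period).
- ctrl.capture(name): name is "scene" or "top" or "wrist"; returns a dict with "color" (400x640x3 uint8, blue, green, red), "vfov" (degrees; the focal length in pixels is half the picture's height over the tangent of half this angle, whatever the lens; pixels are square), "cx", "cy" (the principal point, pixels), "R" (3x3) and "t" (3): a world point X has camera coordinates R X + t. Camera axes: x right, y down, z forward; pixel columns grow to the right and rows downward; lengths in m; the calibration is good to about 2 mm. A picture is of the moment at which its call begins. There is no depth.
- ctrl.sign_off(): hands the job in; it is judged then, once.
The state is a dict: "time_s": time; "q": joint angles; "dq": joint speeds; "effort": joint torques, N m; "tcp_pos": TCP position; "tool_rot": TCP orientation; "wrist_force": force on the tool from outside, world axes, zero at the start; "moment": the same for the moment, N m; "width": finger opening in m; "grip_force": force on a finger pad.
Only numpy, scipy, OpenCV 4.12 (cv2) and the standard library are available. Lean on these libraries where they do the work, as an engineer would, in place of code of your own. Each camera call takes 0.05 s, during which the arm holds its last target. There are 200 camera calls.

## Task

Take the red-headed key out of the wooden stand, slide it fully home into the lock on the lid of the green finds box and turn it a quarter turn clockwise. The lock's pins are gummed with dust: never force the key, but wiggle it gently past them. Finish while still holding the key turned against the latch spring, so that a colleague can lift the lid, and leave everything else on the table as it is.

Things in the scene. Friction and masses are not known exactly. Their poses are not given: they have to be found in the camera images.
- red_key_head (a point): Centre of the red plastic head of the loose key (45 g) that opens the box; it stands in the stand, head up. Axes: z up along the key, x along the width of head and blade, y through their thickness. Head a flat-sided block 30 (x) by 10 (y) by 38 mm high. Steel shoulder 22 by 10 mm, underside 31 mm below this point. The key is the same both ways round (half a turn about z).
- red_key_tip (a point): Middle of the red key's lower end, 63 mm below the head's centre, same axes. The steel blade below the shoulder is 12 mm wide (x), 4 mm thick (y) and 32 mm long; its last 2.2 mm taper evenly to a blunt end of 3 by 2 mm.
- lock_face (a point): Middle of the keyway's mouth in the brass lock face on the lid, 130 mm above the table. Fixed to the box: z up, x along the keyway's long side at rest (towards the box's hinges). Keyway straight down, 14.4 (x) by 5.4 (y) mm, mouth flared 1.5 mm wider all round, deeper than the blade. The key is fully home when its shoulder sits on this face (head centre 31 mm above it).
- keyway_pins (a point): Point on the keyway's axis, 17.5 mm below the lock face, axes as lock_face. Two gummed pins poke into the keyway about 4 mm: one from +x, top 13 mm below the face; one from -x, top 22 mm below. No springs: each stays where it is pushed and takes about 3.5 N sideways. A straight push only wedges the key on them; moving it to and fro along x by 1 mm or so under a light push works them back.
- lock (a joint): Turn of the brass lock in rad: 0 at rest, growing clockwise seen from above, 1.57 at a quarter turn, stop at 1.75. It turns only when the blade has pushed both pins back. A spring turns it back when let go: 0.012 N m at rest, 0.044 N m at the quarter turn. The key has some 7 degrees of slack in the keyway before it takes the lock along.
- finds_box: Green steel finds box, fixed: 260 mm deep (x), 308 mm wide (y), lid 110 mm above the table, on it a dark rim-latch case 127 mm high and, towards -x, a keeper with the brass bolt. Origin on the table straight below the lock; the box reaches from 90 mm before it (-x, keeper included) to 200 mm behind.
- key_stand: Wooden block 70 by 200 mm, 48 mm high, fixed; origin under its middle, y along its length. Three slots in a row 62 mm apart hold the three keys, blades down, shoulders resting on its top, width along the row. Which key is in which slot varies.
- blue_key: Key with a blue head, of another box: leave it in the stand. Same head; origin at the underside of its shoulder.
- yellow_key: Key with a yellow head, of another box: leave it in the stand. Same head; origin at the underside of its shoulder.
- amber_jar: Amber glass jar with black cap, 72 mm across, 115 mm high; stands behind the key stand. Origin under its middle.
- clear_bottle: Clear glass bottle with blue cap, 54 mm across, 105 mm high; behind the key stand. Origin under its middle.
- brush_cup: Clear plastic cup of brushes, 80 mm across, 200 mm high with the brushes; behind the key stand. Origin under its middle.
- air_bulb: Blue rubber air bulb, 60 mm ball with a brass nozzle, on the left of the table. Origin under the ball.
- marker: White marker pen with red cap, 124 mm long, lying on the right of the table. Origin under its middle.

How it is judged:
On the way:
1. the red key sits fully home in the lock, not yet turned (z of red_key_head in the frame of lock_face below 0.0335 m and horizontal distance between red_key_head and lock_face below 0.005 m and value of joint lock below 0.25 rad), for 0.1 s.
At the end, for the whole second after the job is handed in: The robot's fingers still hold the red key, which is fully home in the lock (shoulder within 2.5 mm of the lock face, within 5 mm of its axis), and the lock is held turned at least 80 degrees clockwise (value of joint lock above 1.4 rad and z of red_key_head in the frame of lock_face below 0.0335 m and horizontal distance between red_key_head and lock_face below 0.005 m and contact force between the fingers and red_key above 1 N); the arm keeps its last pose, push and grip.
It fails at once if the key was forced: more than 35 N of contact between the red key and the finds box or its lock (contact force between red_key and finds_box above 35 N).
It fails at once if another key was disturbed (moved more than 15 mm) (distance of any of blue_key, yellow_key from where it was at the start of the episode above 0.015 m).
It fails at once if something else on the table was disturbed (moved more than 20 mm) (distance of any of amber_jar, clear_bottle, brush_cup, air_bulb, marker from where it was at the start of the episode above 0.02 m).
It also fails if it takes over 72 s, if anything falls off the work surface, if the arm or the gripper's body presses on something with over 40 N, if the wrist force passes 120 N, or if a joint passes its speed limit or range.

## Working session

There is one attempt and no reset: what is moved stays moved. The work goes in short steps, Python scripts to look and compute and a tool call to move; the robot and the scene stay as the last step left them, time stands still between calls to the robot, and variables do not carry over. Pictures are saved under pics/ and viewed, at most 10 in all, crops included, and the job is handed in when it is done.

Besides the shell and the picture viewer there is one more tool, called after "Request:" as name(argument=value, ...) on one line, values as JSON. drive_tool: Moves the arm, as the interface text tells. Shifts and turns lie within -1 to 1; 1 stands for 80 mm of shift or 1.5 rad of turn. Its arguments: {"type":"object","properties":{"deltas":{"type":"array"}},"required":["deltas"]}

```bash
mkdir -p pics
cat > h.py <<'E'
import numpy as np, cv2
from station import ctrl
from scipy.spatial.transform import Rotation as Ro
def cap(n):
    c=ctrl.capture(n); c['f']=200/np.tan(np.radians(c['vfov'])/2); c['R']=np.array(c['R']); c['t']=np.array(c['t']); return c
def ray(c,u,v):
    d=c['R'].T@np.array([(u-c['cx'])/c['f'],(v-c['cy'])/c['f'],1]); return -c['R'].T@c['t'],d/np.linalg.norm(d)
def onz(c,u,v,z):
    o,d=ray(c,u,v); return o+d*(z-o[2])/d[2]
def tool(): 
    s=ctrl.read_state(); w,x,y,z=s['tool_rot']; return np.array(s['tcp_pos']),Ro.from_quat([x,y,z,w])
E
python3 - <<'E'
from h import *
for n in ("scene","top"):
    c=cap(n); cv2.imwrite(f"pics/{n}0.png",c['color']); print(n,c['vfov'],-c['R'].T@c['t'],c['R'][2])
print(ctrl.read_state())
E
```

```text
scene 54.493323906738844 [1.02437401 0.71547069 0.89040624] [-0.39809873 -0.63240131 -0.66451936]
top 44.3355111217375 [ 0.24931857 -0.02713445  1.60499236] [ 2.07701507e-01 -3.41872231e-04 -9.78192193e-01]
{'time_s': 0.1, 'q': array([-1.31510369e+00,  8.78675631e-02,  1.37206513e+00, -2.86093244e-05,
        1.68356812e+00, -1.03116695e-01]), 'dq': array([-0.00026721, -0.00023651, -0.00255895, -0.00029262,  0.00137269,
        0.00071986]), 'effort': array([ 1.73851673e-03, -3.41251051e+01, -3.03301549e+01,  7.20123458e-02,
        3.04297206e-02, -9.46622458e-05]), 'tcp_pos': array([ 0.19299525, -0.51452197,  0.20444787]), 'tool_rot': array([-9.50221715e-04,  9.83949938e-01,  1.78442173e-01, -8.68882359e-05]), 'wrist_force': array([ 0.63191548, -0.22658891,  0.13438631]), 'moment': array([ 0.02545705,  0.04167405, -0.04782057]), 'grip_force': 0.0, 'width': 0.09378106748187864}
```

View pics/scene0.png

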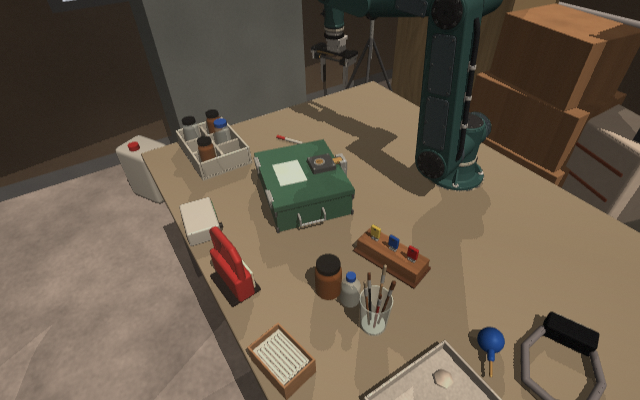

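View pics/top0.png

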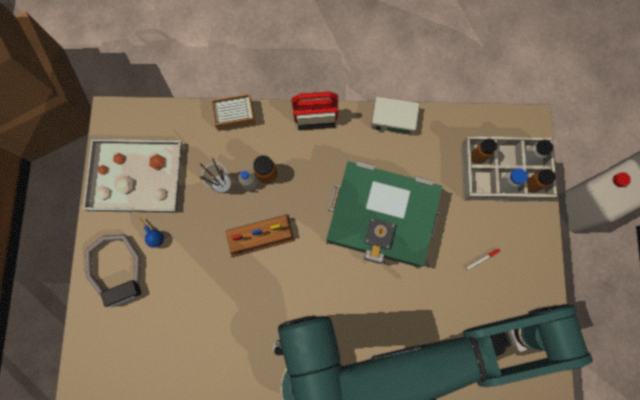

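The scene view shows the green box with its lock and the stand. In the top view the red key is at about (238,237), blue (257,232), yellow (275,228), and the brass lock at about (380,231) with the bolt below it at (375,252).

```bash
cat > m.py <<'E'
from h import *
def cen(c,roi,lo,hi):
    x0,y0,x1,y1=roi; h=cv2.cvtColor(c['color'][y0:y1,x0:x1],cv2.COLOR_BGR2HSV)
    m=cv2.inRange(h,lo,hi); n,l,s,ce=cv2.connectedComponentsWithStats(m); k=1+np.argmax(s[1:,4]); return ce[k]+[x0,y0],s[k],m
E
python3 - <<'E'
from m import *
c=cap("top"); d=cap("scene")
P={}
for n,roi,lo,hi in (("red",(228,228,248,246),(0,150,60),(8,255,255)),("blue",(247,224,267,240),(105,130,50),(125,255,255)),("yel",(265,218,288,236),(22,150,80),(35,255,255))):
    ce,s,m=cen(c,roi,lo,hi); P[n]=onz(c,*ce,.09); print(n,ce,s,P[n])
print(P['red']-P['blue'],P['blue']-P['yel'])
ce,s,m=cen(c,(368,220,392,242),(10,90,70),(28,255,255)); print("lock",ce,s,onz(c,*ce,.13))
ce,s,m=cen(c,(362,244,390,264),(10,120,80),(28,255,255)); print("bolt",ce,s,onz(c,*ce,.12))
ce,s,m=cen(c,(325,160,445,270),(50,80,20),(90,255,255)); cn=max(cv2.findContours(m,0,1)[0],key=cv2.contourArea);r=cv2.minAreaRect(cn);print(r)
b=cv2.boxPoints(r)+[325,160];q=[onz(c,*p,.11) for p in b];print(np.array(q))
for n,roi,lo,hi in (("red",(400,240,425,265),(0,150,60),(8,255,255)),("yel",(365,220,385,242),(22,120,80),(35,255,255))):
    ce,s,m=cen(d,roi,lo,hi); print(n,ce,s,onz(d,*ce,.08))
a=cv2.resize(c['color'][210:270,222:302],None,fx=8,fy=8)[:, :640]; b2=cv2.resize(c['color'][210:270,345:425],None,fx=8,fy=8)
cv2.imwrite("pics/c1.png",cv2.resize(np.hstack([a,b2]),(800,300)))
E
```

```text
red [236.43243243 236.75675676] [ 4  7 10  5 37] [0.4530228  0.25517007 0.09      ]
blue [256.33333333 231.71428571] [ 6  6  8  4 21] [0.46989114 0.19416977 0.09      ]
yel [275.28571429 226.2       ] [ 6  6  9  5 35] [0.4882734  0.13590229 0.09      ]
[-0.01686834  0.0610003   0.        ] [-0.01838226  0.05826748  0.        ]
lock [380.32142857 230.64285714] [ 9  7  8  9 56] [ 0.47393234 -0.18747995  0.13      ]
bolt [375.05882353 250.51764706] [ 9  1 10 12 85] [ 0.41438938 -0.17230869  0.12      ]
((59.68315505981445, 53.93636703491211), (99.30929565429688, 82.49483489990234), 14.534454345703125)
[[ 0.44083332 -0.02401787  0.11      ]
 [ 0.69615375 -0.08509275  0.11      ]
 [ 0.62031135 -0.3873263   0.11      ]
 [ 0.37003525 -0.31663573  0.11      ]]
red [412.6173913  252.54782609] [  7   6  12  14 115] [0.45208556 0.25251492 0.08      ]
yel [375.515625 230.8125  ] [ 6  4 10 15 64] [0.48465863 0.13190559 0.08      ]
```

View pics/c1.png

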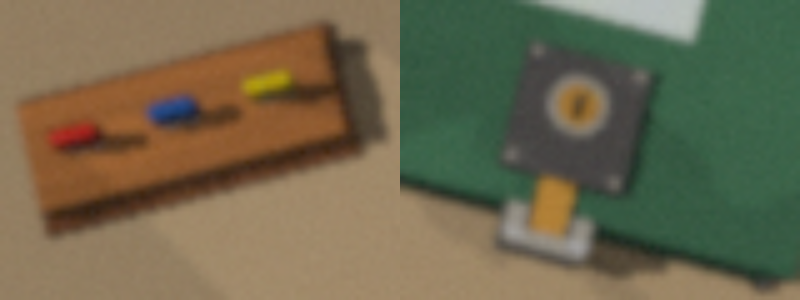

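The red key is at about (0.453, 0.254), which both views agree on, and the lock is at about (0.474, -0.187) with yaw about -14°. The slots measure 62 mm apart, as stated. I'll go over the lock first for a closer look.

Request:
drive_tool(deltas=[0, 0, 0, 0.94, -0.5, -0.15, -1, 0, 0, 0, 0.94, -0.5, -0.15, -1])

```text
time_s: 0.37
tcp_pos: [0.247, -0.453, 0.2158]
tool_rot: [-0.001, 0.984, 0.176, -0.0]
wrist_force: [-0.0, 0.1, 0.2]
width: 0.0939
grip_force: 0.0
```

Request:
drive_tool(deltas=[0, 0, 0, 0.94, -0.5, -0.15, -1, 0, 0, 0, 0.94, -0.5, -0.15, -1])

```text
time_s: 0.53
tcp_pos: [0.3029, -0.3899, 0.2286]
tool_rot: [-0.0, 0.984, 0.178, -0.0]
wrist_force: [0.2, -0.4, 0.2]
width: 0.0941
grip_force: 0.0
```

Request:
drive_tool(deltas=[0, 0, 0, 0.94, -0.5, -0.15, -1, 0, 0, 0, 0.94, -0.5, -0.15, -1])

```text
time_s: 0.7
tcp_pos: [0.3577, -0.3277, 0.2405]
tool_rot: [0.0, 0.984, 0.178, 0.0]
wrist_force: [0.9, 0.4, 0.1]
width: 0.0941
grip_force: 0.0
```

Request:
drive_tool(deltas=[0, 0, 0, 0.94, -0.5, -0.15, -1, 0, 0, 0, 0.94, -0.5, -0.15, -1, 0, 0, 0, 0.94, -0.5, -0.15, -1])

```text
time_s: 0.95
tcp_pos: [0.4172, -0.2606, 0.2536]
tool_rot: [-0.0, 0.983, 0.183, 0.002]
wrist_force: [-0.0, -0.2, 0.1]
width: 0.0943
grip_force: 0.0
```

Run:
```python
from h import *
c=cap("wrist"); cv2.imwrite("pics/w1.png",c['color']); print(c['vfov'],-c['R'].T@c['t'],c['R'],tool()[0],tool()[1].as_matrix())
p=c['R']@np.array([.474,-.187,.13])+c['t']; print(p[:2]/p[2]*c['f']+[c['cx'],c['cy']])
```

```text
61.82808198976957 [ 0.48427777 -0.23453478  0.43272005] [[ 3.59307187e-01 -9.33219319e-01  2.18146103e-04]
 [-9.03355791e-01 -3.47750480e-01  2.51033699e-01]
 [-2.34193637e-01 -9.03952759e-02 -9.67978323e-01]] [ 0.41556366 -0.26266801  0.25307743] [[ 9.33928945e-01  3.57455035e-01  1.61987722e-03]
 [ 3.57455796e-01 -9.33930037e-01 -1.97646881e-04]
 [ 1.44220212e-03  7.63622645e-04 -9.99998668e-01]]
[263.08902669 100.26239414]
```

View pics/w1.png

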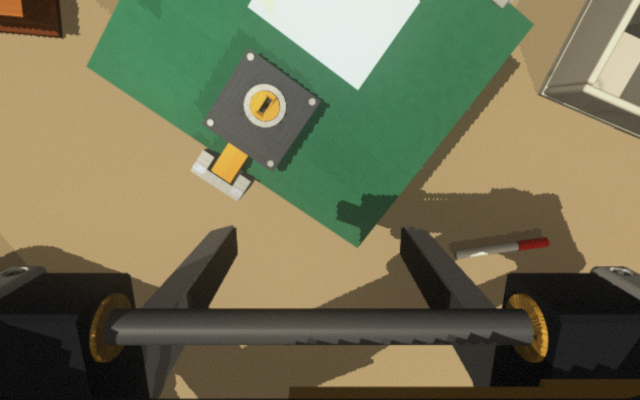

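The wrist view shows the lock face at about (265,105) with the dark keyway slot in it, the case screws at (250,57), (312,101), (271,163) and (210,122), and the bolt at (230,160).

Run:
```python
from m import *
c=cap("wrist"); T=tool()
ce,s,m=cen(c,(235,75,295,135),(10,120,90),(30,255,255)); cn=max(cv2.findContours(m,0,1)[0],key=cv2.contourArea)
(e,ax,an)=cv2.fitEllipse(cn); e=np.array(e)+[235,75]; print("brass",e,ax,onz(c,*e,.13))
g=cv2.cvtColor(c['color'],cv2.COLOR_BGR2GRAY)
x,y=np.round(e).astype(int); r=13
mm=(g<75).astype(np.uint8); k=np.zeros_like(mm); cv2.circle(k,(x,y),r,1,-1); mm&=k
cn=max(cv2.findContours(mm,0,1)[0],key=cv2.contourArea); rr=cv2.minAreaRect(cn); print(rr,onz(c,*rr[0],.13))
b=[onz(c,*p,.13) for p in cv2.boxPoints(rr)]
for i in range(2): d=b[i+1]-b[i]; print(np.linalg.norm(d),np.degrees(np.arctan2(d[1],d[0])))
# bright screws
S=[]
for p in ((250,57),(312,101),(271,163),(210,122)):
    w=g[p[1]-6:p[1]+7,p[0]-6:p[0]+7].astype(float); w=np.clip(w-120,0,None); yy,xx=np.mgrid[-6:7,-6:7]; S.append(onz(c,p[0]+(w*xx).sum()/w.sum(),p[1]+(w*yy).sum()/w.sum(),.127))
S=np.array(S); print(S,S.mean(0))
for i in range(4): d=S[(i+1)%4]-S[i]; print(np.linalg.norm(d[:2]),np.degrees(np.arctan2(d[1],d[0]))%90)
```

```text
brass [262.25486374 102.50841522] (28.116436004638672, 29.813142776489258) [ 0.47021001 -0.18946911  0.13      ]
((262.6153564453125, 102.07691955566406), (4.437601566314697, 14.422204971313477), 33.690067291259766) [ 0.47066564 -0.18964713  0.13      ]
0.012471303684517203 -15.41943523125232
0.0037303570218394848 -102.30063555640962
[[ 0.50377746 -0.16460735  0.127     ]
 [ 0.48844809 -0.22683402  0.127     ]
 [ 0.42319165 -0.21033534  0.127     ]
 [ 0.43885024 -0.14801319  0.127     ]] [ 0.46356686 -0.18744748  0.127     ]
0.06408703359168927 76.1608988407698
0.06730979749081323 75.81133634418765
0.06425917835348748 75.8962415923968
0.06701425196780086 75.6631965808198
```

Request:
drive_tool(deltas=[0, 0, 0, 0.45, -0.98, 0, -1, 0, 0, 0, 0.45, -0.98, 0, -1, 0, 0, 0, 0.45, -0.98, 0, -1])

```text
time_s: 1.3
tcp_pos: [0.4188, -0.1761, 0.2523]
tool_rot: [-0.001, 0.984, 0.18, 0.0]
wrist_force: [0.3, 0.3, -0.2]
width: 0.0941
grip_force: 0.0
```

Request:
drive_tool(deltas=[0, 0, 0, 0.45, -0.98, 0, -1, 0, 0, 0, 0.45, -0.98, 0, -1, 0, 0, 0, 0.45, -0.98, 0, -1])

```text
time_s: 1.55
tcp_pos: [0.4252, -0.0901, 0.2523]
tool_rot: [-0.001, 0.984, 0.18, 0.0]
wrist_force: [0.2, -0.8, -0.5]
width: 0.0941
grip_force: 0.0
```

Request:
drive_tool(deltas=[0, 0, 0, 0.45, -0.98, 0, -1, 0, 0, 0, 0.45, -0.98, 0, -1, 0, 0, 0, 0.45, -0.98, 0, -1])

```text
time_s: 1.8
tcp_pos: [0.4317, -0.0042, 0.2521]
tool_rot: [-0.001, 0.984, 0.181, 0.0]
wrist_force: [-0.7, -0.4, 0.1]
width: 0.0941
grip_force: 0.0
```

Request:
drive_tool(deltas=[0, 0, 0, 0.45, -0.98, 0, -1, 0, 0, 0, 0.45, -0.98, 0, -1, 0, 0, 0, 0.45, -0.98, 0, -1])

```text
time_s: 2.05
tcp_pos: [0.4381, 0.0817, 0.2518]
tool_rot: [-0.001, 0.984, 0.181, -0.0]
wrist_force: [0.2, 0.2, 1.0]
width: 0.0942
grip_force: 0.0
```

Request:
drive_tool(deltas=[0, 0, 0, 0.45, -0.98, 0, -1, 0, 0, 0, 0.45, -0.98, 0, -1, 0, 0, 0, 0.45, -0.98, 0, -1])

```text
time_s: 2.3
tcp_pos: [0.4447, 0.1674, 0.2515]
tool_rot: [-0.001, 0.984, 0.181, -0.0]
wrist_force: [0.4, -1.0, -0.7]
width: 0.0942
grip_force: 0.0
```

Request:
drive_tool(deltas=[0, 0, 0, 0.45, -0.98, 0, -1, 0, 0, 0, 0.45, -0.98, 0, -1, 0, 0, 0, 0.45, -0.98, 0, -1])

```text
time_s: 2.55
tcp_pos: [0.4512, 0.2531, 0.251]
tool_rot: [-0.001, 0.984, 0.18, -0.001]
wrist_force: [-0.9, -0.6, -0.2]
width: 0.0941
grip_force: 0.0
```

Request:
drive_tool(deltas=[0, 0, -0.08, 0, 0, 0, -1, 0, 0, -0.16, 0, 0, 0, -1, 0, 0, -0.24, 0, 0, 0, -1, 0, 0, -0.32, 0, 0, 0, -1, 0, 0, -0.4, 0, 0, 0, -1])

```text
time_s: 2.97
tcp_pos: [0.4517, 0.2476, 0.2519]
tool_rot: [0.001, 0.887, 0.463, -0.001]
wrist_force: [0.9, -1.0, 0.4]
width: 0.0941
grip_force: 0.0
```

Request:
drive_tool(deltas=[0, 0, -0.08, 0, 0, 0, -1, 0, 0, -0.16, 0, 0, 0, -1, 0, 0, -0.24, 0, 0, 0, -1, 0, 0, -0.32, 0, 0, 0, -1, 0, 0, -0.4, 0, 0, 0, -1])

```text
time_s: 3.38
tcp_pos: [0.4517, 0.2475, 0.252]
tool_rot: [0.001, 0.71, 0.704, -0.001]
wrist_force: [-0.3, 0.1, -0.7]
width: 0.0937
grip_force: 0.0
```

Request:
drive_tool(deltas=[0, 0, -0.08, 0, 0, 0, -1, 0, 0, -0.16, 0, 0, 0, -1, 0, 0, -0.2, 0, 0, 0, -1, 0, 0, -0.2, 0, 0, 0, -1])

```text
time_s: 3.72
tcp_pos: [0.4516, 0.2477, 0.252]
tool_rot: [0.0, 0.599, 0.801, -0.001]
wrist_force: [0.2, -0.6, 0.4]
width: 0.0937
grip_force: 0.0
```

Run:
```python
from h import *
c=cap("wrist"); cv2.imwrite("pics/w2.png",c['color']); print(tool()[0],tool()[1].as_matrix())
p=c['R']@np.array([.452,.254,.098])+c['t']; print(p[:2]/p[2]*c['f']+[c['cx'],c['cy']])
```

```text
[0.45145476 0.24815216 0.25203878] [[-2.79988996e-01  9.60003205e-01 -8.75932836e-05]
 [ 9.60002164e-01  2.79988556e-01 -1.50101912e-03]
 [-1.41645805e-03 -5.04358579e-04 -9.99998870e-01]]
[321.79988798 176.80215292]
```

View pics/w2.png

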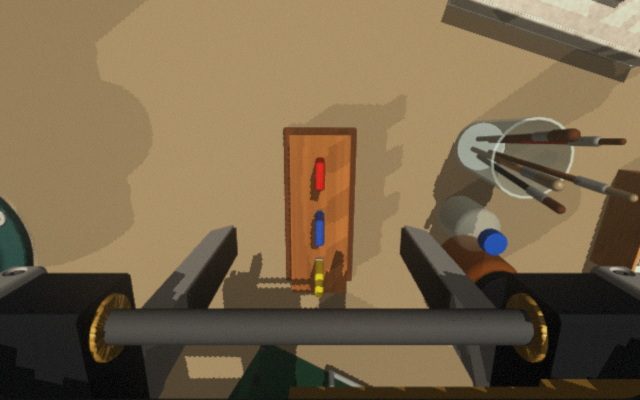

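The wrist view shows the stand upright in the picture, with the red key at (320,174), blue at (320,230), yellow at (319,278), and the brush cup at right about (500,155).

Run:
```python
from m import *
c=cap("wrist"); p,r=tool()
for n,roi,lo,hi in (("red",(300,145,340,205),(0,150,60),(8,255,255)),("blue",(300,200,340,255),(105,130,40),(125,255,255))):
    ce,s,m=cen(c,roi,lo,hi); rr=cv2.minAreaRect(max(cv2.findContours(m,0,1)[0],key=cv2.contourArea)); print(n,ce,s,rr)
    x0,y0=roi[:2]; top=np.array([ce[0],y0+np.where(m.any(1))[0][0]]) ; bot=[ce[0],y0+np.where(m.any(1))[0][-1]]
    A=onz(c,*top,.098);B=onz(c,*bot,.098);print(A,B,np.linalg.norm(A-B), r.inv().apply((A-p)), r.inv().apply(B-p))
for q in ((482,147),(460,147)): print("cup",onz(c,*q,.0),r.inv().apply(onz(c,*q,0)-p))
print("rim",r.inv().apply(onz(c,490,160,.1)-p), r.inv().apply(onz(c,625,140,.2)-p))
# stand top edge cols at z .048
for u in (285,355): print(r.inv().apply(onz(c,u,140,.048)-p))
```

```text
red [319.47468354 174.46202532] [ 15  13  10  34 316] ((19.5, 29.5), (33.0, 9.0), 90.0)
[0.44423299 0.27217116 0.098     ] [0.45379176 0.23951539 0.098     ] 0.03402600646674229 [ 2.47851697e-02 -1.08311651e-04  1.54069265e-01] [-9.24079994e-03 -7.62088142e-05  1.54107691e-01]
blue [319.19251337 232.18716578] [ 16  20   8  26 187] ((19.5, 32.5), (25.0, 7.0), 90.0)
[0.46232807 0.20929733 0.098     ] [0.470265   0.18216053 0.098     ] 0.028273672309760658 [-0.04064028 -0.00034304  0.15414326] [-0.06891393 -0.00032248  0.1541752 ]
cup [0.64475583 0.33045586 0.        ] [0.02469843 0.20875083 0.25198947]
cup [6.17663164e-01 3.22547828e-01 5.55111512e-17] [0.02469325 0.18052763 0.25200028]
rim [0.0231161  0.16962722 0.15200617] [0.05208875 0.20844148 0.05195851]
[ 0.03799808 -0.03913421  0.20406932]
[0.03801053 0.04032716 0.20403888]
```

Request:
drive_tool(deltas=[0, 0, 0, 0.08, 0, 0.4, -1, 0, 0, 0, 0.08, 0, 0.8, -1, 0, 0, 0, 0.08, 0, 0.8, -1])

```text
time_s: 4.07
tcp_pos: [0.4448, 0.254, 0.1804]
tool_rot: [-0.003, 0.599, 0.801, -0.007]
wrist_force: [-0.8, -0.6, -1.5]
width: 0.0938
grip_force: 0.0
```

Request:
drive_tool(deltas=[0, 0, 0, 0, 0, 0.4, -1, 0, 0, 0, 0, 0, 0.8, -1, 0, 0, 0, 0, 0, 0.8, -1])

```text
time_s: 4.32
tcp_pos: [0.4454, 0.2545, 0.1189]
tool_rot: [-0.003, 0.599, 0.801, -0.005]
wrist_force: [-1.3, -0.1, -0.9]
width: 0.0936
grip_force: 0.0
```

Request:
drive_tool(deltas=[0, 0, 0, 0, 0, 0.4, -1, 0, 0, 0, 0, 0, 0.7, -1, 0, 0, 0, 0, 0, 0.77, -1, 0, 0, 0, 0, 0, 0.77, -1])

```text
time_s: 4.65
tcp_pos: [0.4484, 0.2563, 0.0628]
tool_rot: [-0.0, 0.599, 0.801, -0.001]
wrist_force: [0.0, -0.0, 0.1]
width: 0.0939
grip_force: 0.0
```

Request:
drive_tool(deltas=[0, 0, 0, 0, 0, 0, 1, 0, 0, 0, 0, 0, 0, 1, 0, 0, 0, 0, 0, 0, 1, 0, 0, 0, 0, 0, 0, 1, 0, 0, 0, 0, 0, 0, 1])

```text
time_s: 5.07
tcp_pos: [0.4492, 0.2572, 0.0639]
tool_rot: [0.001, 0.598, 0.801, 0.001]
wrist_force: [0.1, 0.0, -0.0]
width: 0.0641
grip_force: 0.0
```

Request:
drive_tool(deltas=[0, 0, 0, 0, 0, 0, 1, 0, 0, 0, 0, 0, 0, 1, 0, 0, 0, 0, 0, 0, 1, 0, 0, 0, 0, 0, 0, 1, 0, 0, 0, 0, 0, 0, 1])

```text
time_s: 5.48
tcp_pos: [0.4485, 0.2569, 0.0626]
tool_rot: [-0.0, 0.598, 0.801, -0.0]
wrist_force: [-0.2, -0.4, 0.5]
width: 0.0308
grip_force: 0.0
```

Request:
drive_tool(deltas=[0, 0, 0, 0, 0, 0, 1, 0, 0, 0, 0, 0, 0, 1, 0, 0, 0, 0, 0, 0, 1, 0, 0, 0, 0, 0, 0, 1, 0, 0, 0, 0, 0, 0, 1])

```text
time_s: 5.9
tcp_pos: [0.4486, 0.2569, 0.0627]
tool_rot: [0.0, 0.598, 0.801, 0.0]
wrist_force: [0.1, -0.6, 0.2]
width: 0.0099
grip_force: 30.0
```

Request:
drive_tool(deltas=[0, 0, 0, 0, 0, 0, 1, 0, 0, 0, 0, 0, 0, 1, 0, 0, 0, 0, 0, 0, 1])

```text
time_s: 6.15
tcp_pos: [0.4486, 0.2569, 0.0627]
tool_rot: [0.0, 0.598, 0.801, -0.0]
wrist_force: [-0.1, 0.0, -0.4]
width: 0.01
grip_force: 30.0
```

Run:
```python
from h import *
s=ctrl.read_state();print(s['wrist_force'],s['moment'],s['width'],s['grip_force'],tool()[0])
```

```text
[-0.06403406  0.00550367 -0.37691641] [ 0.00290403 -0.1724684   0.0164528 ] 0.009988288996561885 29.99940812587738 [0.44855845 0.25688368 0.06271082]
```

Request:
drive_tool(deltas=[0, 0, 0, 0, 0, -0.2, 1, 0, 0, 0, 0, 0, -0.4, 1, 0, 0, 0, 0, 0, -0.7, 1, 0, 0, 0, 0, 0, -1, 1])

```text
time_s: 6.48
tcp_pos: [0.4478, 0.2566, 0.1427]
tool_rot: [-0.001, 0.598, 0.801, -0.001]
wrist_force: [0.3, 0.4, -0.2]
width: 0.0096
grip_force: 30.0
```

Request:
drive_tool(deltas=[0, 0, 0, 0, 0, -0.4, 1, 0, 0, 0, 0, 0, -0.8, 1, 0, 0, 0, 0, 0, -1, 1, 0, 0, 0, 0, 0, -1, 1])

```text
time_s: 6.82
tcp_pos: [0.4506, 0.2578, 0.228]
tool_rot: [0.002, 0.598, 0.801, 0.004]
wrist_force: [0.7, -0.0, 0.1]
width: 0.0101
grip_force: 30.0
```

Request:
drive_tool(deltas=[0, 0, -0.08, 0, 0, -0.3, 1, 0, 0, -0.16, 0, 0, -0.3, 1, 0, 0, -0.24, 0, 0, -0.3, 1, 0, 0, -0.32, 0, 0, -0.3, 1, 0, 0, -0.4, 0, 0, -0.3, 1])

```text
time_s: 7.23
tcp_pos: [0.4479, 0.2566, 0.2446]
tool_rot: [-0.001, 0.332, 0.943, -0.001]
wrist_force: [-0.9, 0.7, -0.4]
width: 0.0097
grip_force: 30.0
```

Request:
drive_tool(deltas=[0, 0, -0.08, 0, 0, 0, 1, 0, 0, -0.16, 0, 0, 0, 1, 0, 0, -0.24, 0, 0, 0, 1, 0, 0, -0.291, 0, 0, 0, 1, 0, 0, -0.291, 0, 0, 0, 1])

```text
time_s: 7.65
tcp_pos: [0.4479, 0.2566, 0.2445]
tool_rot: [-0.002, 0.122, 0.992, -0.001]
wrist_force: [-0.0, 0.0, -0.3]
width: 0.0098
grip_force: 30.0
```

Request:
drive_tool(deltas=[0, 0, 0, -0.27, -0.89, 0, 1, 0, 0, 0, -0.27, -0.89, 0, 1, 0, 0, 0, -0.27, -0.89, 0, 1])

```text
time_s: 7.9
tcp_pos: [0.452, 0.1784, 0.2454]
tool_rot: [-0.001, 0.126, 0.992, -0.002]
wrist_force: [0.6, 0.2, -0.4]
width: 0.0096
grip_force: 30.0
```

Request:
drive_tool(deltas=[0, 0, 0, -0.27, -0.89, 0, 1, 0, 0, 0, -0.27, -0.89, 0, 1, 0, 0, 0, -0.27, -0.89, 0, 1])

```text
time_s: 8.15
tcp_pos: [0.4556, 0.1042, 0.2456]
tool_rot: [-0.0, 0.127, 0.992, -0.002]
wrist_force: [0.7, 0.5, -0.3]
width: 0.0098
grip_force: 30.0
```

Request:
drive_tool(deltas=[0, 0, 0, -0.27, -0.89, 0, 1, 0, 0, 0, -0.27, -0.89, 0, 1, 0, 0, 0, -0.27, -0.89, 0, 1])

```text
time_s: 8.4
tcp_pos: [0.4593, 0.0302, 0.2456]
tool_rot: [-0.001, 0.126, 0.992, -0.001]
wrist_force: [0.3, 0.1, -0.7]
width: 0.0099
grip_force: 30.0
```

Request:
drive_tool(deltas=[0, 0, 0, -0.27, -0.89, 0, 1, 0, 0, 0, -0.27, -0.89, 0, 1, 0, 0, 0, -0.27, -0.89, 0, 1])

```text
time_s: 8.65
tcp_pos: [0.463, -0.0438, 0.2455]
tool_rot: [-0.001, 0.126, 0.992, -0.001]
wrist_force: [0.0, -1.0, -0.5]
width: 0.0098
grip_force: 30.0
```

Request:
drive_tool(deltas=[0, 0, 0, -0.27, -0.89, 0, 1, 0, 0, 0, -0.27, -0.89, 0, 1, 0, 0, 0, -0.27, -0.89, 0, 1])

```text
time_s: 8.9
tcp_pos: [0.4667, -0.1178, 0.2454]
tool_rot: [-0.001, 0.126, 0.992, -0.001]
wrist_force: [0.4, 0.6, -0.2]
width: 0.0101
grip_force: 30.0
```

Request:
drive_tool(deltas=[0, 0, 0, -0.27, -0.89, 0, 1, 0, 0, 0, -0.27, -0.89, 0, 1, 0, 0, 0, -0.27, -0.89, 0, 1, 0, 0, 0, -0.27, -0.89, 0, 1, 0, 0, 0, -0.27, -0.89, 0, 1])

```text
time_s: 9.32
tcp_pos: [0.4703, -0.1874, 0.2462]
tool_rot: [-0.0, 0.123, 0.992, 0.001]
wrist_force: [-0.4, 0.4, -0.4]
width: 0.0099
grip_force: 30.0
```

Run:
```python
from h import *
c=cap("wrist"); cv2.imwrite("pics/w3.png",c['color']); p,r=tool(); print(p,r.as_matrix(),r.inv().apply(np.array([.4706,-.1896,.13])-p))
for X in ([.4706,-.1896,.13],p+[0,0,-.0467]):
    q=c['R']@np.array(X)+c['t']; print(q[:2]/q[2]*c['f']+[c['cx'],c['cy']])
```

```text
[ 0.47034547 -0.18723832  0.24646418] [[-9.70082761e-01  2.42774285e-01 -2.90170097e-04]
 [ 2.42773747e-01  9.70082119e-01  1.26068678e-03]
 [ 5.87551155e-04  1.15252483e-03 -9.99999163e-01]] [-0.00088869 -0.00236346  0.11646103]
[316.51531843 193.85574308]
[319.25118051 217.05630475]
```

View pics/w3.png

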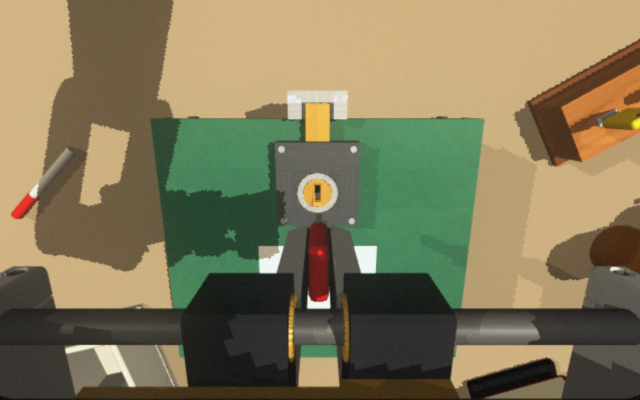

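The wrist view has the lock face at (317,193) with its slot, and the red head's end face from about (319,223) to (319,300). I'll zoom in on the blade tip.

Run:
```python
from m import *
c=cap("wrist"); cv2.imwrite("pics/w4.png",cv2.resize(c['color'][165:265,270:370],None,fx=6,fy=6,interpolation=cv2.INTER_CUBIC))
p,r=tool()
ce,s,m=cen(c,(295,170,340,217),(10,120,90),(30,255,255)); cn=max(cv2.findContours(m,0,1)[0],key=cv2.contourArea);(e,ax,an)=cv2.fitEllipse(cn);e=np.array(e)+[295,170];print("brass",e,ax,onz(c,*e,.13),r.inv().apply(onz(c,*e,.13)-p))
g=cv2.cvtColor(c['color'],cv2.COLOR_BGR2GRAY)
S=[]
for q in ((282,150),(354,150),(351,221),(285,221)):
    w=g[q[1]-5:q[1]+6,q[0]-5:q[0]+6].astype(float); w=np.clip(w-130,0,None); yy,xx=np.mgrid[-5:6,-5:6]; S.append(onz(c,q[0]+(w*xx).sum()/w.sum(),q[1]+(w*yy).sum()/w.sum(),.127))
S=np.array(S)
for i in range(4): d=S[(i+1)%4]-S[i]; print(np.linalg.norm(d[:2]),np.degrees(np.arctan2(d[1],d[0]))%90)
# predicted pixels of key corners (offset 0)
for n,X in (("headtopfront",(15,0,-.0)),):pass
for n,X in (("tip+x",(.0015,0,.0467)),("blade+x",(.006,0,.0445)),("headbot+x",(.015,0,.0027)),("headtop+x",(.015,0,-.0353)),("shoulder bot+x",(.011,0,.0147))):
    q=c['R']@(p+r.apply(X))+c['t']; print(n,q[:2]/q[2]*c['f']+[c['cx'],c['cy']])
```

```text
brass [316.80372429 192.46569824] (26.27243423461914, 27.24625587463379) [ 0.46953221 -0.18892788  0.13      ] [ 0.00036926 -0.00189839  0.11670137]
0.06414666169101477 75.94212852444038
0.06727443182128878 75.83166752488125
nan nan
nan nan
tip+x [319.04263609 215.02264866]
blade+x [319.05037368 209.85581901]
headbot+x [319.20437855 216.31991137]
headtop+x [319.41092118 242.15609356]
shoulder bot+x [319.15284812 216.40602843]<stdin>:8: RuntimeWarning: invalid value encountered in scalar divide
```

View pics/w4.png

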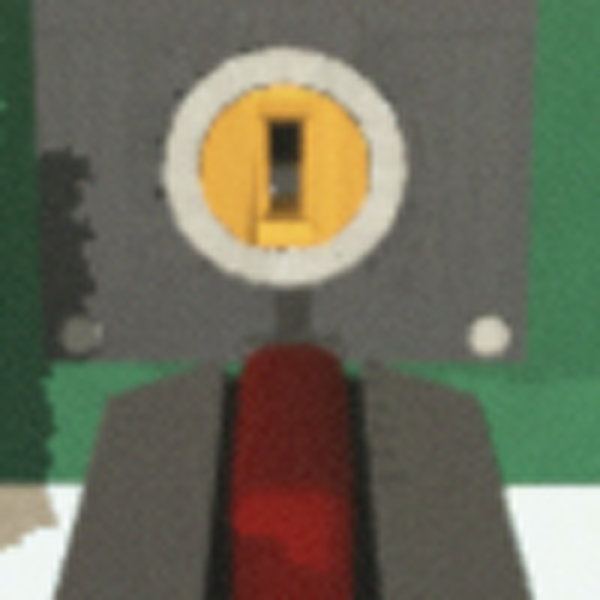

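Measured in the same view, the key sits about 2.7 mm towards -x in the hand. I'll centre it, lower it to about 10 mm above the face and check again.

Request:
drive_tool(deltas=[0, 0, 0, 0.039, -0.02, 0.3, 1, 0, 0, 0, 0.039, -0.02, 0.5, 1, 0, 0, 0, 0.039, -0.02, 0.7, 1, 0, 0, 0, 0.039, -0.02, 0.74, 1, 0, 0, 0, 0.039, -0.02, 0.74, 1])

```text
time_s: 9.83
tcp_pos: [0.4661, -0.1882, 0.1864]
tool_rot: [-0.001, 0.122, 0.993, 0.001]
wrist_force: [0.5, 0.2, 0.1]
width: 0.01
grip_force: 30.0
```

Run:
```python
from m import *
ctrl.capture("wrist");c=cap("wrist"); cv2.imwrite("pics/w5.png",cv2.resize(c['color'][150:270,260:380],None,fx=5,fy=5,interpolation=cv2.INTER_CUBIC))
p,r=tool();print(p,r.as_matrix()[:,2]); s=ctrl.read_state();print(s['wrist_force'],s['moment'])
for n,X in (("blade+x",(.006-.0027,0,.0445)),("lock",(0,0,0))):
    X=p+r.apply(X) if n!="lock" else np.array([.4700,-.1893,.13])
    q=c['R']@X+c['t']; print(n,q[:2]/q[2]*c['f']+[c['cx'],c['cy']])
for v in ((320,195),(320,205)): print(v,r.inv().apply(onz(c,*v,.13)-p))
t=cap("top");x,y=380,228; h=cap("scene"); cv2.imwrite("pics/s5.png",cv2.resize(h['color'][125:185,280:370],None,fx=8,fy=8,interpolation=cv2.INTER_CUBIC))
```

```text
[ 0.46720479 -0.18927354  0.18863509] [ 1.45748197e-03 -6.40424101e-04 -9.99998733e-01]
[ 0.1769204  -0.23734541  0.34213611] [ 0.03444734 -0.14972008 -0.02531591]
blade+x [318.62185816 214.66453636]
lock [319.49867536 216.42623411]
(320, 195) [0.01385103 0.0010145  0.05861316]
(320, 205) [0.00623053 0.00102729 0.05862512]
```

View pics/w5.png

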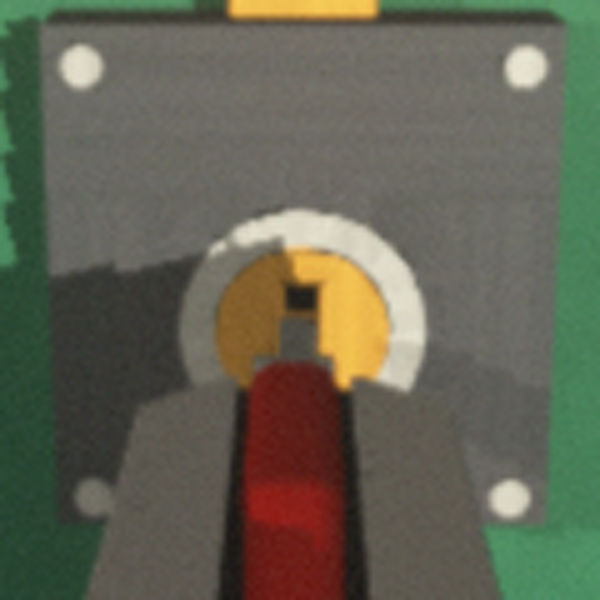

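The slot is at crop (301,~330) and the blade tip at crop (299,317). They line up to about 0.5 mm across, so a shift of +0.6 mm in y will centre it. Now lowering gently.

Request:
drive_tool(deltas=[0, 0, 0, 0, 0.008, 0.05, 1, 0, 0, 0, 0, 0.008, 0.1, 1, 0, 0, 0, 0, 0.008, 0.14, 1, 0, 0, 0, 0, 0.008, 0.15, 1])

```text
time_s: 10.37
tcp_pos: [0.4665, -0.189, 0.1747]
tool_rot: [-0.001, 0.123, 0.992, 0.0]
wrist_force: [-0.7, -0.4, -0.2]
width: 0.01
grip_force: 30.0
```

Request:
drive_tool(deltas=[0, 0, 0, 0, 0, 0.015, 1, 0, 0, 0, 0, 0, 0.03, 1, 0, 0, 0, 0, 0, 0.045, 1, 0, 0, 0, 0, 0, 0.045, 1])

```text
time_s: 10.7
tcp_pos: [0.4673, -0.1886, 0.1722]
tool_rot: [0.001, 0.123, 0.992, 0.001]
wrist_force: [0.4, 1.4, 0.7]
width: 0.0095
grip_force: 30.0
```

Request:
drive_tool(deltas=[0, 0, 0, 0, 0, 0.015, 1, 0, 0, 0, 0, 0, 0.03, 1, 0, 0, 0, 0, 0, 0.03, 1])

```text
time_s: 10.95
tcp_pos: [0.4671, -0.1885, 0.1693]
tool_rot: [0.0, 0.123, 0.992, 0.001]
wrist_force: [1.2, 3.3, 1.5]
width: 0.0102
grip_force: 30.0
```

Request:
drive_tool(deltas=[0, 0, 0, 0, 0, 0.015, 1, 0, 0, 0, 0, 0, 0.03, 1, 0, 0, 0, 0, 0, 0.03, 1])

```text
time_s: 11.2
tcp_pos: [0.467, -0.1885, 0.167]
tool_rot: [0.0, 0.123, 0.992, 0.001]
wrist_force: [1.8, 3.9, 1.0]
width: 0.01
grip_force: 30.0
```

```bash
cat > s.py <<'E'
from h import *
s=ctrl.read_state();p,r=tool()
F=r.inv().apply(s['wrist_force']);print("z",p[2].round(5),"t",s['time_s'],"F tool",F.round(2),"M tool",r.inv().apply(s['moment']).round(3),"tip depth",round((.13-(p[2]-.0467))*1e3,1),"lockxy in tool",(r.inv().apply(np.array([.4700,-.1893,.13])-p)*1e3).round(2), "yaw_y",np.degrees(np.arctan2(*r.as_matrix()[1::-1,1])).round(2))
E
python3 s.py
```

```text
z 0.16695 t 11.2 F tool [-0.83  4.25 -1.  ] M tool [-1.326 -0.23  -0.01 ] tip depth 9.7 lockxy in tool [-3.08 -0.06 36.95] yaw_y 75.91
```

Request:
drive_tool(deltas=[0, 0, 0, 0, 0.006, 0, 1, 0, 0, 0, 0, 0.006, 0.01, 1, 0, 0, 0, 0, 0.006, 0.01, 1])

```text
time_s: 11.45
tcp_pos: [0.467, -0.1885, 0.1663]
tool_rot: [0.0, 0.123, 0.992, 0.0]
wrist_force: [1.5, 4.4, 0.6]
width: 0.0097
grip_force: 30.0
```

```bash
python3 s.py
```

```text
z 0.1663 t 11.45 F tool [-0.44  4.6  -0.63] M tool [-1.269 -0.186 -0.017] tip depth 10.4 lockxy in tool [-3.08 -0.1  36.3 ] yaw_y 75.9
```

Request:
drive_tool(deltas=[0, 0, 0, 0, 0.006, 0, 1, 0, 0, 0, 0, 0.012, 0, 1, 0, 0, 0, 0, 0.012, 0, 1])

```text
time_s: 11.7
tcp_pos: [0.467, -0.1883, 0.1663]
tool_rot: [-0.0, 0.123, 0.992, -0.001]
wrist_force: [1.3, 1.7, 0.5]
width: 0.0095
grip_force: 30.0
```

```bash
python3 s.py
```

```text
z 0.16627 t 11.7 F tool [-0.87  1.99 -0.5 ] M tool [-0.652 -0.229  0.021] tip depth 10.4 lockxy in tool [-3.11 -0.19 36.27] yaw_y 75.87
```

Request:
drive_tool(deltas=[0, 0, 0, 0, 0.009, 0.01, 1, 0, 0, 0, 0, 0.009, 0.02, 1, 0, 0, 0, 0, 0.009, 0.03, 1, 0, 0, 0, 0, 0.009, 0.04, 1, 0, 0, 0, 0, 0.009, 0.04, 1])

```text
time_s: 12.12
tcp_pos: [0.467, -0.1875, 0.1627]
tool_rot: [-0.0, 0.123, 0.992, -0.0]
wrist_force: [-0.0, 0.9, -1.8]
width: 0.0101
grip_force: 30.0
```

```bash
python3 s.py
```

```text
z 0.16266 t 12.1167 F tool [0.26 0.84 1.82] M tool [-0.101 -0.139  0.013] tip depth 14.0 lockxy in tool [-3.41 -0.98 32.66] yaw_y 75.87
```

Request:
drive_tool(deltas=[0, 0, 0, 0.02, 0, 0.01, 1, 0, 0, 0, 0.02, 0, 0.02, 1, 0, 0, 0, -0.02, 0, 0.02, 1, 0, 0, 0, -0.02, 0, 0.03, 1, 0, 0, 0, 0, 0, 0.03, 1])

```text
time_s: 12.53
tcp_pos: [0.4676, -0.1875, 0.1616]
tool_rot: [0.0, 0.123, 0.992, -0.0]
wrist_force: [-0.3, -0.6, 3.5]
width: 0.0101
grip_force: 30.0
```

```bash
python3 s.py
```

```text
z 0.16156 t 12.5333 F tool [ 0.1  -0.67 -3.49] M tool [-0.011 -0.176 -0.02 ] tip depth 15.1 lockxy in tool [-2.72 -1.17 31.56] yaw_y 75.88
```

Request:
drive_tool(deltas=[0, 0, 0, 0.03, 0, 0.01, 1, 0, 0, 0, 0.03, 0, 0.01, 1, 0, 0, 0, -0.03, 0, 0.01, 1, 0, 0, 0, -0.03, 0, 0.01, 1, 0, 0, 0, 0.03, 0, 0.01, 1])

```text
time_s: 12.95
tcp_pos: [0.4661, -0.1869, 0.1604]
tool_rot: [0.001, 0.123, 0.992, -0.0]
wrist_force: [6.8, -2.0, 3.7]
width: 0.0101
grip_force: 30.0
```

```bash
python3 s.py
```

```text
z 0.1604 t 12.95 F tool [-7.06 -0.26 -3.66] M tool [ 0.009 -1.981  0.019] tip depth 16.3 lockxy in tool [-4.33 -1.41 30.41] yaw_y 75.9
```

Request:
drive_tool(deltas=[0, 0, 0, 0, 0, 0, 1, 0, 0, 0, -0.06, 0, 0, 1, 0, 0, 0, -0.06, 0, 0, 1, 0, 0, 0, 0, 0, 0, 1, 0, 0, 0, -0.03, 0, 0, 1])

```text
time_s: 13.37
tcp_pos: [0.4666, -0.1867, 0.159]
tool_rot: [-0.001, 0.123, 0.992, 0.0]
wrist_force: [-0.0, 0.3, -0.0]
width: 0.0099
grip_force: 30.0
```

```bash
python3 s.py
```

```text
z 0.15904 t 13.3667 F tool [0.07 0.25 0.03] M tool [-0.076 -0.11   0.048] tip depth 17.7 lockxy in tool [-3.93 -1.66 29.03] yaw_y 75.89
```

Request:
drive_tool(deltas=[0, 0, 0, 0, 0, 0.015, 1, 0, 0, 0, 0.02, 0, 0.03, 1, 0, 0, 0, -0.02, 0, 0.045, 1, 0, 0, 0, 0, 0, 0.06, 1, 0, 0, 0, 0, 0, 0.06, 1])

```text
time_s: 13.78
tcp_pos: [0.4669, -0.1869, 0.1546]
tool_rot: [-0.001, 0.123, 0.992, 0.0]
wrist_force: [-0.6, 0.9, -0.7]
width: 0.0093
grip_force: 30.0
```

```bash
python3 s.py
```

```text
z 0.15456 t 13.7833 F tool [0.85 0.73 0.66] M tool [-0.119 -0.126 -0.   ] tip depth 22.1 lockxy in tool [-3.66 -1.57 24.55] yaw_y 75.89
```

Depth is 22 mm with little force. Next, wiggling past the second pin under a light push.

Request:
drive_tool(deltas=[0, 0, 0, -0.025, 0, 0.015, 1, 0, 0, 0, -0.025, 0, 0.025, 1, 0, 0, 0, 0.025, 0, 0.025, 1, 0, 0, 0, 0.025, 0, 0.035, 1, 0, 0, 0, 0, 0, 0.035, 1])

```text
time_s: 14.2
tcp_pos: [0.4676, -0.1872, 0.153]
tool_rot: [0.001, 0.123, 0.992, -0.0]
wrist_force: [0.2, 0.8, -0.3]
width: 0.0095
grip_force: 30.0
```

```bash
python3 s.py
```

```text
z 0.15301 t 14.2 F tool [0.03 0.83 0.32] M tool [-0.118 -0.139  0.066] tip depth 23.7 lockxy in tool [-2.75 -1.42 23.01] yaw_y 75.88
```

Request:
drive_tool(deltas=[0, 0, 0, -0.03, 0, 0.005, 1, 0, 0, 0, -0.03, 0, 0.005, 1, 0, 0, 0, 0.03, 0, 0.005, 1, 0, 0, 0, 0.03, 0, 0.005, 1, 0, 0, 0, 0, 0, 0.005, 1])

```text
time_s: 14.62
tcp_pos: [0.4675, -0.1872, 0.1525]
tool_rot: [0.001, 0.123, 0.992, -0.0]
wrist_force: [-0.8, 0.8, 2.3]
width: 0.01
grip_force: 30.0
```

```bash
python3 s.py
```

```text
z 0.1525 t 14.6167 F tool [ 0.97  0.59 -2.28] M tool [-0.095 -0.065  0.04 ] tip depth 24.2 lockxy in tool [-2.9  -1.42 22.51] yaw_y 75.88
```

Request:
drive_tool(deltas=[0, 0, 0, -0.035, 0, 0.02, 1, 0, 0, 0, -0.035, 0, 0.02, 1, 0, 0, 0, 0.03, 0, 0.02, 1, 0, 0, 0, 0.03, 0, 0.02, 1, 0, 0, 0, 0, 0, 0.02, 1])

```text
time_s: 15.03
tcp_pos: [0.4669, -0.1868, 0.1498]
tool_rot: [-0.0, 0.123, 0.992, 0.0]
wrist_force: [0.7, -0.1, -1.2]
width: 0.0099
grip_force: 30.0
```

Request:
drive_tool(deltas=[0, 0, 0, -0.035, 0, 0.01, 1, 0, 0, 0, -0.035, 0, 0.01, 1, 0, 0, 0, 0.03, 0, 0.01, 1, 0, 0, 0, 0.03, 0, 0.01, 1, 0, 0, 0, 0, 0, 0.01, 1])

```text
time_s: 15.45
tcp_pos: [0.4673, -0.187, 0.1497]
tool_rot: [0.0, 0.123, 0.992, -0.0]
wrist_force: [0.0, -0.1, -0.2]
width: 0.0097
grip_force: 30.0
```

```bash
python3 s.py
```

```text
z 0.1497 t 15.45 F tool [-0.05 -0.1   0.23] M tool [-0.061 -0.187 -0.026] tip depth 27.0 lockxy in tool [-3.16 -1.56 19.7 ] yaw_y 75.88
```

Request:
drive_tool(deltas=[0, 0, 0, 0, 0, 0.015, 1, 0, 0, 0, 0, 0, 0.03, 1, 0, 0, 0, 0, 0, 0.045, 1, 0, 0, 0, 0, 0, 0.055, 1, 0, 0, 0, 0, 0, 0.055, 1])

```text
time_s: 15.87
tcp_pos: [0.4672, -0.187, 0.145]
tool_rot: [-0.0, 0.123, 0.992, 0.0]
wrist_force: [-0.7, 0.6, 0.5]
width: 0.0099
grip_force: 30.0
```

Request:
drive_tool(deltas=[0, 0, 0, 0, 0, 0.01, 1, 0, 0, 0, 0, 0, 0.02, 1, 0, 0, 0, 0, 0, 0.02, 1, 0, 0, 0, 0, 0, 0.02, 1])

```text
time_s: 16.2
tcp_pos: [0.4674, -0.1871, 0.1447]
tool_rot: [0.0, 0.123, 0.992, -0.0]
wrist_force: [-2.6, 0.9, 5.4]
width: 0.0098
grip_force: 30.0
```

```bash
python3 s.py
```

```text
z 0.14467 t 16.2 F tool [ 2.77  0.21 -5.42] M tool [-0.25   0.364  0.   ] tip depth 32.0 lockxy in tool [-3.04 -1.47 14.68] yaw_y 75.89
```

The key is home: shoulder depth is 32.0 mm at 5 N. Now turning clockwise about the key's own axis, which is 2.8 mm off the TCP.

Request:
drive_tool(deltas=[0, 0, 0.08, 0, 0.004, 0, 1, 0, 0, 0.16, -0.001, 0.008, 0, 1, 0, 0, 0.24, -0.002, 0.012, 0, 1, 0, 0, 0.32, -0.004, 0.016, 0, 1, 0, 0, 0.4, -0.006, 0.02, 0, 1])

```text
time_s: 16.62
tcp_pos: [0.4689, -0.1857, 0.1447]
tool_rot: [0.001, 0.413, 0.911, 0.0]
wrist_force: [0.2, 1.5, 4.3]
width: 0.0095
grip_force: 30.0
```

```bash
python3 s.py
```

```text
z 0.14475 t 16.6167 F tool [ 0.99  1.17 -4.28] M tool [-0.204  0.163 -0.036] tip depth 32.0 lockxy in tool [-3.35 -1.56 14.75] yaw_y 41.18
```

Request:
drive_tool(deltas=[0, 0, 0.08, 0, 0.004, 0, 1, 0, 0, 0.16, -0.001, 0.008, 0, 1, 0, 0, 0.24, -0.002, 0.012, 0, 1, 0, 0, 0.32, -0.004, 0.016, 0, 1, 0, 0, 0.4, -0.006, 0.02, 0, 1])

```text
time_s: 17.03
tcp_pos: [0.471, -0.1849, 0.1447]
tool_rot: [0.001, 0.664, 0.748, 0.001]
wrist_force: [0.1, 1.0, 3.5]
width: 0.0097
grip_force: 30.0
```

Request:
drive_tool(deltas=[0, 0, 0.08, 0, 0.004, 0, 1, 0, 0, 0.16, -0.001, 0.008, 0, 1, 0, 0, 0.24, -0.002, 0.012, 0, 1, 0, 0, 0.32, -0.004, 0.016, 0, 1, 0, 0, 0.34, -0.005, 0.017, 0, 1])

```text
time_s: 17.45
tcp_pos: [0.4729, -0.1852, 0.1447]
tool_rot: [0.002, 0.831, 0.557, 0.002]
wrist_force: [1.4, 0.8, 3.9]
width: 0.0099
grip_force: 30.0
```

```bash
python3 s.py
python3 - <<'E'
from h import *
c=cap("top");d=cap("scene");w=cap("wrist")
f=lambda im,w,h:cv2.resize(im,(w,h),interpolation=cv2.INTER_CUBIC)
cv2.imwrite("pics/e.png",np.hstack([f(w['color'][120:280,220:420],400,320),f(d['color'][100:220,260:410],400,320)]))
E
python3 s.py
```

```text
z 0.14473 t 17.45 F tool [ 1.3   1.05 -3.88] M tool [-0.349  0.409 -0.066] tip depth 32.0 lockxy in tool [-4.92 -1.13 14.72] yaw_y -22.32
z 0.1447 t 17.6 F tool [ 2.68  2.38 -4.64] M tool [-0.621  0.52  -0.024] tip depth 32.0 lockxy in tool [-4.87 -1.09 14.69] yaw_y -22.0
```

View pics/e.png

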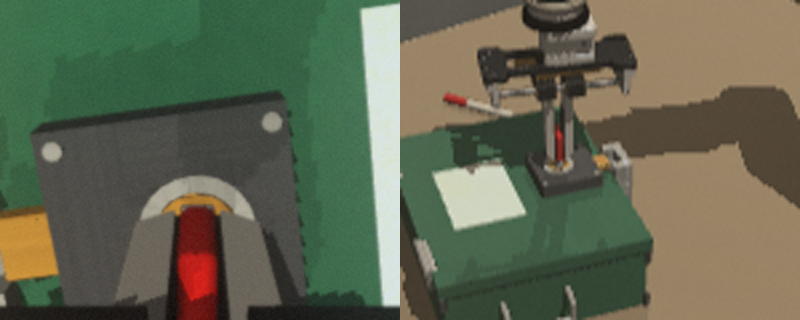

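The wrist crop shows the head still gripped and centred in the brass ring, and the scene crop shows the key seated with the shoulder on the lock. I'll add a small margin to the turn, then hand in.

Request:
drive_tool(deltas=[0, 0, 0.03, 0, 0.001, 0, 1, 0, 0, 0.03, 0, 0.001, 0, 1, 0, 0, 0.03, 0, 0.001, 0, 1, 0, 0, 0.03, 0, 0.001, 0, 1])

```text
time_s: 17.93
tcp_pos: [0.4729, -0.1853, 0.1447]
tool_rot: [0.002, 0.841, 0.541, 0.002]
wrist_force: [4.2, 2.2, 5.8]
width: 0.0099
grip_force: 30.0
```

```bash
python3 s.py; python3 -c "
from station import ctrl
print(ctrl.sign_off())"
```

```text
z 0.1447 t 17.9333 F tool [ 3.77  2.96 -5.76] M tool [-0.911  0.765 -0.063] tip depth 32.0 lockxy in tool [-4.87 -1.   14.69] yaw_y -24.55
the job is handed in; nothing more can be done
None
```

The red key is fully home in the lock and I handed the job in at 17.9 s with the gripper still holding it: the tool was turned about 100° clockwise, so the lock should be at about 93° after the key's slack (its angle was not read directly), and hand-in returned no verdict.

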